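# Rule to the plate edge, then hold the belt idler at its stop

## Task

The belt tensioner is to be measured at full swing: lay the aluminium rule flat on the bench, flush along the front edge (the one nearest the robot) of the screwed-down motor plate and roughly centred on it, and let go of it. Then swing the spring-loaded idler arm forward, towards the rule, all the way to its stop with the fingers and finish while still holding it there. Leave the rule flush and everything else on the bench where it is.

Things in the scene. Friction and masses are not known exactly. Their poses are not given: they have to be found in the camera images.
- motor_plate: flat aluminium plate 170 (x) x 190 (y) x 8 mm screwed to the bench, with a dark bore; screw heads 3 mm high in its corners. Origin: centre of the underside. Its x axis points away from the robot: the front edge is the straight edge at x = -85 mm, along y. A round stop pin, 8 mm across, its top 34 mm above the bench, stands in front of the arm.
- pivot (a point): the upright hinge axis of the idler arm, at x = +45, y = -55 mm on the plate, at bench height; axes as the plate's. Spring housing and hub around it, 38 mm across, up to 38 mm above the bench.
- idler_arm (a joint): angle of the idler arm, rad: 0 at rest (sprung back), 0.96 at the stop; grows as the arm swings forward, anticlockwise from above. At angle q the arm points along the plate's +y turned anticlockwise by q - 0.26. Spring: about 2.3 N at the roller at 0, 5.5 N at the stop; returns to 0 if let go. Flat bar 16 mm wide, 24 to 32 mm above the bench, 110 mm from pivot to roller centre.
- roller_top (a point): centre of the top face of the steel idler roller fixed upright at the free end of the idler arm: 22 mm in diameter, from 32 to 64 mm above the bench; it does not spin on the arm. y axis points outward along the arm.
- rule: loose aluminium rule, about 0.2 kg: flat strip 200 (x) x 30 (y) x 6 mm with an upright grip rib on its middle, 70 mm long (x), 12 mm wide (y), from 6 to 42 mm above the underside. Origin: centre of the underside; x along its length. Same both ways round.
- stepper: small square stepper motor, 42 x 42 x 40 mm, thin shaft up to 62 mm; bystander. Origin: at its underside.
- tape_roll: cardboard-coloured ring of tape lying flat, 60 mm across, 19 mm high; bystander. Origin: at its underside.
- screwdriver: screwdriver with blue handle lying on the bench; bystander. Origin: under the middle of its length.
- standoff: upright round brass spacer, 15 mm across, 38 mm tall; bystander. Origin: at its underside.
- parts_tray: open grey parts tray 70 x 140 x 30 mm with small brass and steel pieces; bystander. Origin: at its underside.
- mug: white mug with pens, 82 mm across, 150 mm tall over the pens; bystander. Origin: at its underside.
- glue_bottle: white bottle, 48 mm across, 110 mm tall; bystander. Origin: at its underside.

How it is judged:
On the way, in this order (a step that is already met when the one before it is completed fails the run):
1. the rule lies flat, flush along the front edge of the motor plate, and is let go (x of rule in the frame of motor_plate between -0.103 and -0.097 m and y of rule in the frame of motor_plate between -0.04 and 0.04 m and angle between the x axis of rule and the y axis of motor_plate, either way round below 0.025 rad and angle between rule's own z axis and vertical below 0.05 rad and height (world z) of rule below 0.004 m and linear speed of rule below 0.01 m/s and contact force between the fingers and rule below 0.1 N), for 0.2 s.
2. the idler arm is wound forward to its stop and held there by the fingers, the rule still flush (all of step 1 and value of joint idler_arm above 0.92 rad and contact force between the fingers and idler_arm above 1.5 N), for 0.5 s.
At the end, for the whole second after the job is handed in: The fingers hold the idler arm at its stop (joint above 0.92 of 0.96 rad, finger force on the arm above 1.5 N) while the rule, untouched, lies flat and still with its long side against the plate's front edge (within 3 mm and 0.025 rad) and its middle within 40 mm of the edge's middle (all of step 2); the arm keeps its last pose, push and grip.
It fails at once if a bystander is moved more than 30 mm (distance of any of stepper, tape_roll, screwdriver, standoff, parts_tray, mug, glue_bottle from where it was at the start of the episode above 0.03 m).
It also fails if it takes over 45 s, if anything falls off the work surface, if the arm or the gripper's body presses on something with over 40 N, if the wrist force passes 120 N, or if a joint passes its speed limit or range.

## Robot

A 6-joint arm with a two-finger parallel gripper is mounted at the origin on the work surface. World frame = base frame: x ahead of the robot, y to its left, z up, the work surface at z = 0. Lengths are in m, angles in rad, forces in N, time in s.
With the tool pointing down it reaches from about 0.425 to 0.925 m from the base axis. Payload 12.5 kg.
Tool frame: the origin (TCP) lies midway between the tips of the shut fingers; the grasp point (between the pads) lies 19 mm behind it (tcp_to_grasp is the y of the grasp point in the tool frame, in m); y points along the fingers, z is the direction in which the jaws open and shut, and the axes are right-handed (so a half turn about y gives the same grasp; the last joint's range is limited). The gripper opens to 85 mm and grips with 20 to 120 N. Pads are 22 mm wide; open, the fingers measure 114 mm over their backs; the gripper's body (76 mm by 85 mm) begins 54 mm behind the grasp point. The pads swing forward as they close: fully open they stand 13 mm farther back than shut.
Start: joints at [-1.335, 0.491, 1.559, -0, 1.092, -0.106], TCP at [0.21, -0.589, 0.231] pointing down, gripper open.
Joint ranges: [-3.1, 3.1], [-0.84, 2.19], [0.05, 2.79], [-1.13, 4.28], [0.06, 2.93], [-2.69, 2.69]. Speed limits (rad/s): [2.22, 2.22, 2.79, 3.14, 3.14, 3.14].

## Interface

Orientations are given as a unit quaternion [x, y, z, w].
In Python, from plant import get_obs, snapshot, finish_job, tcp_to_grasp gives the robot as it stands. The module is installed in compiled form; this text tells all that it offers.
- The arm moves only by the tool step_arm, never from a script. Its argument "plan" is a list that holds one entry, the list of rows, each a list of 6 numbers: the shift along the tool's x, y, z in units of 0.2 m (1.0 is 0.2 m), then the turn, a rotation vector about the tool's x, y, z in units of 180 degrees (1.0 is 180 degrees). In form: [[[x, y, z, wx, wy, wz], ...]]. A call has 1 to 12 rows; each row is the pose to reach, as a shift and turn from the pose measured when the call began, along the tool's axes at that moment, turning the shorter way round; what a row does not reach only later rows make up. A row lasts 1/8 s, in which the tool goes at most 62.5 mm and 10.7 degrees, less where a joint would pass 70% of its speed; a pose out of reach is approached as far as the arm can. A call with a number of a shift or a turn outside -1 to 1 is refused whole. A call with a gripper value outside its range is refused whole. "hand" is the gripper command: -1 is fully open, 1 is shut, values between are in proportion, set as the call begins (left out, the last holds). The fingers move at their own pace and stop on an object; the grip force is fixed at half the most. Time passes only in rows, so rows that repeat a pose let the fingers close. It gives the time, the measured TCP pose, the force and the opening at its end, in the units of the state.
- get_obs(): the state, without advancing time (a new reading comes with each control period).
- snapshot(name): name is "side" or "top"; returns a dict with "frame" (400x640x3 uint8, red, green, blue), "fx", "fy", "cx", "cy" (pixels), "rvec" (rotation vector, rad) and "tvec" (3), from world to camera coordinates, as OpenCV has them. Camera axes: x right, y down, z forward; pixel columns grow to the right and rows downward; lengths in m; the calibration is good to about 2 mm. A picture is of the moment at which its call begins. There is no depth.
- finish_job(): hands the job in, once; it reports no verdict.
The state is a dict: "time": time; "joint_pos": joint angles; "joint_vel": joint speeds; "tau": joint torques, N m; "ee_pos": TCP position; "ee_rot": TCP orientation; "contact_force": force on the tool from outside, world axes, zero at the start; "moment": the same for the moment, N m; "grip_width": finger opening in m.
Only numpy, scipy, OpenCV 4.12 (cv2) and the standard library are available. Lean on these libraries where they do the work, as an engineer would, in place of code of your own. Each camera call takes 0.05 s, during which the arm holds its last target. There are 200 camera calls.

## Working session

There is one attempt and no reset: what is moved stays moved. The work goes in short steps, Python scripts to look and compute and a tool call to move; the robot and the scene stay as the last step left them, time stands still between calls to the robot, and variables do not carry over. Pictures are saved under pics/ and viewed, about 8 in all and at most 12, crops included, and the job is handed in when it is done.

Besides the shell and the picture viewer there is one more tool, called in YAML: its name, and indented under it one key for each argument. step_arm: Moves the arm, as the interface text tells. Shifts and turns lie within -1 to 1; 1 stands for 0.2 m of shift or 180 degrees of turn. Its arguments: {"type":"object","properties":{"plan":{"type":"array"},"hand":{"type":"number"}},"required":["plan"]}

```bash
mkdir -p pics
cat > h.py <<'E'
import numpy as np, cv2
from scipy.spatial.transform import Rotation as R
from plant import get_obs, snapshot, finish_job, tcp_to_grasp
def snap(n,f):
    s=snapshot(n); cv2.imwrite('pics/%s.png'%f,s['frame'][:,:,::-1]); np.savez('pics/%s.npz'%f,**s); return s
def load(f): return dict(np.load('pics/%s.npz'%f))
def ray(s,u,v,z):
    M=R.from_rotvec(s['rvec']).as_matrix(); c=-M.T@s['tvec']
    d=M.T@np.array([(u-s['cx'])/s['fx'],(v-s['cy'])/s['fy'],1]); return c+d*(z-c[2])/d[2]
def proj(s,P):
    M=R.from_rotvec(s['rvec']).as_matrix(); p=np.atleast_2d(P)@M.T+s['tvec']
    return np.c_[p[:,0]/p[:,2]*s['fx']+s['cx'],p[:,1]/p[:,2]*s['fy']+s['cy']]
E
python3 - <<'E'
from h import *
for n in('top','side'):
    s=snap(n,n+'0'); M=R.from_rotvec(s['rvec']).as_matrix(); print(n,s['fx'],-M.T@s['tvec'],M[2])
o=get_obs(); print(o, tcp_to_grasp)
E
```

```text
top 467.6129616710127 [0.51521172 0.03621159 1.25627182] [ 0.07401076 -0.02196597 -0.9970155 ]
side 383.0317000445518 [0.51771472 0.82586995 0.84817396] [ 0.08517661 -0.72287971 -0.68570392]
{'time': 0.1, 'joint_pos': array([-1.33459597e+00,  4.91459163e-01,  1.55942230e+00, -9.80491930e-06,
        1.09168900e+00, -1.05629391e-01]), 'joint_vel': array([ 0.0006395 , -0.00199416, -0.0022758 , -0.00171524,  0.00085491,
       -0.00053609]), 'tau': array([ 2.80526954e-03, -6.19447660e+01, -2.62025946e+01, -1.52412126e-04,
        2.88617477e-03, -2.69159943e-05]), 'ee_pos': array([ 0.20945901, -0.58863002,  0.23079946]), 'ee_rot': array([-0.12029471,  0.69714835, -0.69645881,  0.12024346]), 'contact_force': array([-0.87071121,  0.36985114,  0.79681235]), 'moment': array([ 0.01193103, -0.01105869, -0.00184728]), 'grip_width': 0.08546675020832176} -0.0187
```

View pics/top0.png

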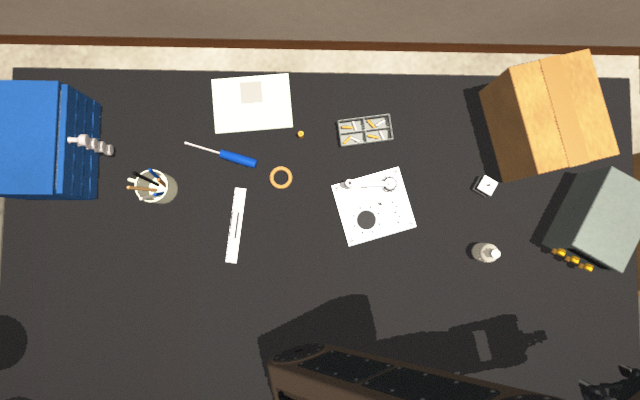

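View pics/side0.png

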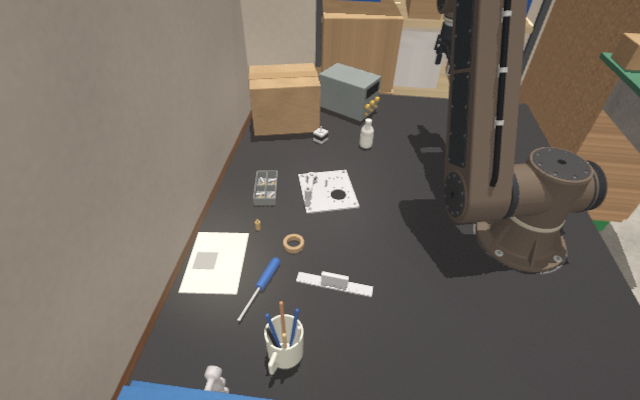

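Top view: plate centred near (373,206), with its front edge running from (349,245) to (416,229). Hub is at about (389,184), roller at about (350,184), and the rule runs from (240,188) to (231,263). The side view agrees. Next I'll measure the plate and rule.

```bash
cat >> h.py <<'E'
def blob(s,x0,y0,x1,y1,th=150):
    g=s['frame'].astype(int).min(2); m=np.zeros(g.shape,np.uint8); m[y0:y1,x0:x1]=(g[y0:y1,x0:x1]>th)
    c,_=cv2.findContours(m,cv2.RETR_EXTERNAL,cv2.CHAIN_APPROX_NONE); return max(c,key=cv2.contourArea)
def rect(s,c,z):
    P=np.array([ray(s,*p,z)[:2] for p in c.reshape(-1,2).astype(float)]).astype(np.float32)
    (cx,cy),(w,h),a=cv2.minAreaRect(P*1000); return np.array([cx,cy])/1000,w,h,a
E
python3 - <<'E'
from h import *
t=load('top0'); d=load('side0')
print('plate',rect(t,blob(t,320,155,430,255),.008)); print('rule',rect(t,blob(t,215,180,255,270),.006))
print('plate side',rect(d,blob(d,290,160,365,215),.008)); print('rule side',rect(d,blob(d,290,265,380,300),.006))
im=np.vstack([cv2.resize(t['frame'][150:260,320:430],None,fx=4,fy=4,interpolation=2)])
im2=cv2.resize(t['frame'][180:270,210:265],None,fx=4.88,fy=4.88,interpolation=2)[:440]
cv2.imwrite('pics/c1.png',np.hstack([im,im2])[:,:,::-1])
E
```

```text
plate (array([ 0.58420288, -0.13168869]), 174.46974182128906, 191.59396362304688, 16.679401397705078)
rule (array([0.5278609 , 0.23570712]), 32.317562103271484, 201.80589294433594, 83.85179138183594)
plate side (array([ 0.58423749, -0.13148322]), 171.59054565429688, 197.86349487304688, 16.568235397338867)
rule side (array([0.52848218, 0.2285851 ]), 49.35525894165039, 201.7938232421875, 83.74456787109375)Traceback (most recent call last):
  File "<stdin>", line 7, in <module>
    return _nx.concatenate(arrs, 1, dtype=dtype, casting=casting)
           ~~~~~~~~~~~~~~~^^^^^^^^^^^^^^^^^^^^^^^^^^^^^^^^^^^^^^^
ValueError: all the input array dimensions except for the concatenation axis must match exactly, but along dimension 0, the array at index 0 has size 440 and the array at index 1 has size 439
```

The two views agree: plate centre (0.584,-0.132) with yaw 16.6°, rule (0.528,0.236) with its long axis at -6.2°. The side view's rule figure includes the rib lean, so I'll use the top view. I'll write a row helper next.

```bash
cat >> h.py <<'E'
def row(p,yaw):
    "row to TCP p, tool down, jaw axis z at world yaw (deg)"
    o=get_obs(); C=R.from_quat(o['ee_rot']); a=np.radians(yaw)
    best=min((np.array([np.cos(a+k),np.sin(a+k),0]) for k in(0,np.pi)),key=lambda z:-z@C.as_matrix()[:,2])
    y=np.array([0,0,-1.]); T=R.from_matrix(np.c_[np.cross(y,best),y,best])
    r=np.r_[C.inv().apply(np.array(p)-o['ee_pos'])/.2,(C.inv()*T).as_rotvec()/np.pi]
    print('t',round(o['time'],2),'tcp',o['ee_pos'].round(4),'jaw',np.degrees(np.arctan2(*C.as_matrix()[[1,0],2])).round(2),'grip',round(o['grip_width'],4),'F',o['contact_force'].round(1),'j6',o['joint_pos'][5].round(2))
    print('row',p,yaw,r.round(4).tolist())
E
python3 - <<'E'
from h import *
row([.42,-.45,.231],-20); row([.36,-.46,.231],-10);
E
```

```text
t 0.1 tcp [ 0.2095 -0.5886  0.2308] jaw -70.41 grip 0.0855 F [-0.9  0.4  0.8] j6 -0.11
row [0.42, -0.45, 0.231] -20 [-1.2242, -0.0006, -0.3002, 0.0003, -0.2801, -0.0002]
t 0.1 tcp [ 0.2095 -0.5886  0.2308] jaw -70.41 grip 0.0855 F [-0.9  0.4  0.8] j6 -0.11
row [0.36, -0.46, 0.231] -10 [-0.9247, -0.0006, -0.3536, 0.0003, -0.3356, -0.0002]
```

step_arm:
  plan:
    - [[-0.92,0,-0.35,0,-0.33,0],[-0.92,0,-0.35,0,-0.33,0],[-0.92,0,-0.35,0,-0.33,0],[-0.92,0,-0.35,0,-0.33,0],[-0.92,0,-0.35,0,-0.33,0],[-0.92,0,-0.35,0,-0.33,0]]
  hand: -1

```text
time: 0.85
ee_pos: [0.3596, -0.4606, 0.2306]
ee_rot: [-0.451, 0.545, -0.544, 0.451]
contact_force: [-0.5, 0.1, -0.6]
grip_width: 0.0853
```

Run:
```python
from h import *
row([.48,-.27,.23],40)
```

```text
t 0.85 tcp [ 0.3596 -0.4606  0.2306] jaw -10.71 grip 0.0853 F [-0.5  0.1 -0.6] j6 -0.83
row [0.48, -0.27, 0.23] 40 [-1.0484, 0.004, 0.4144, 0.0001, -0.2817, -0.0005]
```

step_arm:
  plan:
    - [[-1,0,0.4,0,-0.28,0],[-1,0,0.4,0,-0.28,0],[-1,0,0.4,0,-0.28,0],[-1,0,0.4,0,-0.28,0],[-1,0,0.4,0,-0.28,0],[-1,0,0.4,0,-0.28,0]]

```text
time: 1.6
ee_pos: [0.4755, -0.2786, 0.2306]
ee_rot: [-0.64, 0.301, -0.3, 0.64]
contact_force: [-0.2, 0.7, 0.4]
grip_width: 0.0857
```

Run:
```python
from h import *
row([.50,-.12,.23],83.8)
```

```text
t 1.6 tcp [ 0.4755 -0.2786  0.2306] jaw 39.67 grip 0.0857 F [-0.2  0.7  0.4] j6 -1.34
row [0.5, -0.12, 0.23] 83.8 [-0.5322, 0.0044, 0.6006, -0.0004, -0.2451, -0.0005]
```

step_arm:
  plan:
    - [[-0.85,0,0.95,0,-0.245,0],[-0.85,0,0.95,0,-0.245,0],[-0.85,0,0.95,0,-0.245,0],[-0.85,0,0.95,0,-0.245,0],[-0.85,0,0.95,0,-0.245,0],[-0.85,0,0.95,0,-0.245,0]]

```text
time: 2.35
ee_pos: [0.5132, -0.0267, 0.2309]
ee_rot: [-0.705, 0.04, -0.039, 0.707]
contact_force: [-0.0, -0.3, 0.1]
grip_width: 0.0857
```

Run:
```python
from h import *
row([.528,.236,.1],83.8)
```

```text
t 2.35 tcp [ 0.5132 -0.0267  0.2309] jaw 83.62 grip 0.0857 F [-0.  -0.3  0.1] j6 -1.64
row [0.528, 0.236, 0.1] 83.8 [-0.0714, 0.6565, 1.3127, -0.0005, -0.001, -0.0004]
```

step_arm:
  plan:
    - [[0,0.0,1.0,0,0,0],[0,0.0,1,0,0,0],[0,0.0,1,0,0,0],[0,0.0,1,0,0,0]]

```text
time: 2.85
ee_pos: [0.5359, 0.1732, 0.2309]
ee_rot: [-0.705, 0.04, -0.04, 0.707]
contact_force: [1.0, 0.0, 0.4]
grip_width: 0.0852
```

Run:
```python
from h import *
row([.528,.236,.1],83.8); row([.528,.236,.016],83.8)
```

```text
t 2.85 tcp [0.5359 0.1732 0.2309] jaw 83.52 grip 0.0852 F [1.  0.  0.4] j6 -1.26
row [0.528, 0.236, 0.1] 83.8 [-0.0739, 0.655, 0.3066, -0.0005, -0.0016, -0.0004]
t 2.85 tcp [0.5359 0.1732 0.2309] jaw 83.52 grip 0.0852 F [1.  0.  0.4] j6 -1.26
row [0.528, 0.236, 0.016] 83.8 [-0.0733, 1.075, 0.306, -0.0005, -0.0016, -0.0004]
```

step_arm:
  plan:
    - [[-0.074,0.3,0.306,0,-0.0016,0],[-0.074,0.6,0.306,0,-0.0016,0],[-0.074,0.85,0.306,0,-0.0016,0],[-0.074,0.85,0.306,0,-0.0016,0]]

```text
time: 3.35
ee_pos: [0.5266, 0.2337, 0.0577]
ee_rot: [0.706, -0.042, 0.036, -0.706]
contact_force: [-0.3, 0.4, 0.8]
grip_width: 0.0852
```

Run:
```python
from h import *
row([.528,.236,.016],83.8); snap('top','top1'); s=snap('side','side1')
cv2.imwrite('pics/c2.png',cv2.resize(s['frame'][200:380,220:440],None,fx=2.5,fy=2.5,interpolation=2)[:,:,::-1])
```

```text
t 3.35 tcp [0.5266 0.2337 0.0577] jaw 83.61 grip 0.0852 F [-0.3  0.4  0.8] j6 -1.16
row [0.528, 0.236, 0.016] 83.8 [0.0072, 0.2084, 0.0127, 0.0005, -0.0011, -0.0026]
```

View pics/c2.png

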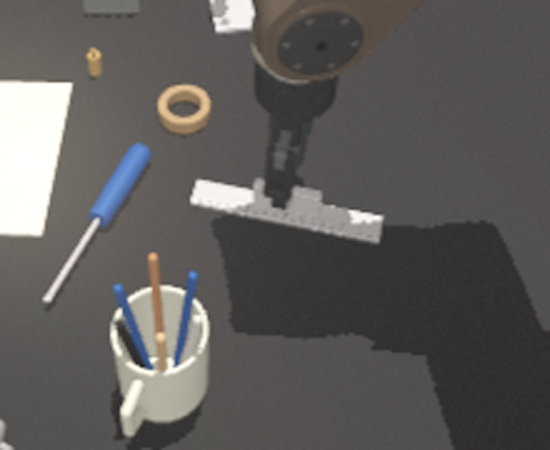

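The open fingers hang above the middle of the rib (crop about (285,195)). I'll go down and close.

step_arm:
  plan:
    - [[0.007,0.1,0.012,0,-0.001,-0.0026],[0.007,0.2,0.012,0,-0.001,-0.0026],[0.007,0.205,0.012,0,-0.001,-0.0026]]

```text
time: 3.82
ee_pos: [0.5315, 0.2363, 0.0226]
ee_rot: [-0.705, 0.036, -0.042, 0.707]
contact_force: [0.7, 0.2, 0.8]
grip_width: 0.0857
```

step_arm:
  plan:
    - [[0,0,0,0,0,0],[0,0,0,0,0,0],[0,0,0,0,0,0],[0,0,0,0,0,0],[0,0,0,0,0,0],[0,0,0,0,0,0],[0,0,0,0,0,0],[0,0,0,0,0,0]]
  hand: 1

```text
time: 4.82
ee_pos: [0.5316, 0.2363, 0.0229]
ee_rot: [-0.705, 0.036, -0.042, 0.707]
contact_force: [-1.3, -0.6, 5.0]
grip_width: 0.0105
```

Run:
```python
from h import *
row([.528,.1,.08],60)
```

```text
t 4.83 tcp [0.5316 0.2363 0.0229] jaw 83.74 grip 0.0105 F [-1.3 -0.6  5. ] j6 -1.15
row [0.528, 0.1, 0.08] 60 [0.0591, -0.2865, -0.6787, -0.0012, 0.1319, 0.0025]
```

step_arm:
  plan:
    - [[0,-0.15,0,0,0,0],[0,-0.35,0,0,0,0],[0,-0.35,-0.3,0,0.05,0.002],[0,-0.35,-0.6,0,0.1,0.002],[0,-0.35,-0.85,0,0.15,0.002],[0,-0.35,-0.95,0,0.19,0.002],[0,-0.35,-0.95,0,0.19,0.002]]

```text
time: 5.7
ee_pos: [0.51, 0.0462, 0.0922]
ee_rot: [-0.662, 0.245, -0.246, 0.665]
contact_force: [0.6, 0.0, -2.1]
grip_width: 0.0105
```

Run:
```python
from h import *
row([.470,-.1,.09],16.6)
```

```text
t 5.7 tcp [0.51   0.0462 0.0922] jaw 49.41 grip 0.0105 F [ 0.6  0.  -2.1] j6 -0.91
row [0.47, -0.1, 0.09] 16.6 [0.3238, 0.008, -0.6854, -0.0013, 0.1823, -0.0006]
```

step_arm:
  plan:
    - [[0.1,0,-0.25,0,0.06,0],[0.2,0,-0.45,0,0.12,0],[0.32,0,-0.685,0,0.182,0],[0.32,0,-0.685,0,0.182,0],[0.32,0,-0.685,0,0.182,0]]

```text
time: 6.32
ee_pos: [0.4697, -0.0987, 0.0915]
ee_rot: [-0.566, 0.422, -0.421, 0.569]
contact_force: [-0.0, 0.4, -1.4]
grip_width: 0.0109
```

Run:
```python
from h import *
row([.474,-.1645,.030],16.6)
```

```text
t 6.33 tcp [ 0.4697 -0.0987  0.0915] jaw 16.82 grip 0.0109 F [-0.   0.4 -1.4] j6 -0.65
row [0.474, -0.1645, 0.03] 16.6 [0.3221, 0.3062, -0.0754, -0.001, 0.0012, -0.001]
```

step_arm:
  plan:
    - [[0.15,0,-0.075,0,0.001,0],[0.322,0.15,-0.075,0,0.001,0],[0.322,0.306,-0.075,0,0.001,0],[0.322,0.306,-0.075,0,0.001,0],[0.322,0.306,-0.075,0,0.001,0]]

```text
time: 6.95
ee_pos: [0.4746, -0.1634, 0.0307]
ee_rot: [-0.566, 0.422, -0.422, 0.569]
contact_force: [0.2, -0.3, -1.6]
grip_width: 0.0103
```

Run:
```python
from h import *
row([.474,-.1645,.0235],16.6)
s=snap('top','top2'); d=snap('side','side2')
a=cv2.resize(s['frame'][150:270,310:430],(400,400),interpolation=2); b=cv2.resize(d['frame'][150:250,290:390],(400,400),interpolation=2)
cv2.imwrite('pics/c3.png',np.hstack([a,b])[:,:,::-1])
```

```text
t 6.95 tcp [ 0.4746 -0.1634  0.0307] jaw 16.79 grip 0.0103 F [ 0.2 -0.3 -1.6] j6 -0.77
row [0.474, -0.1645, 0.0235] 16.6 [0.0044, 0.0362, -0.0045, -0.0011, 0.001, -0.0009]
```

View pics/c3.png

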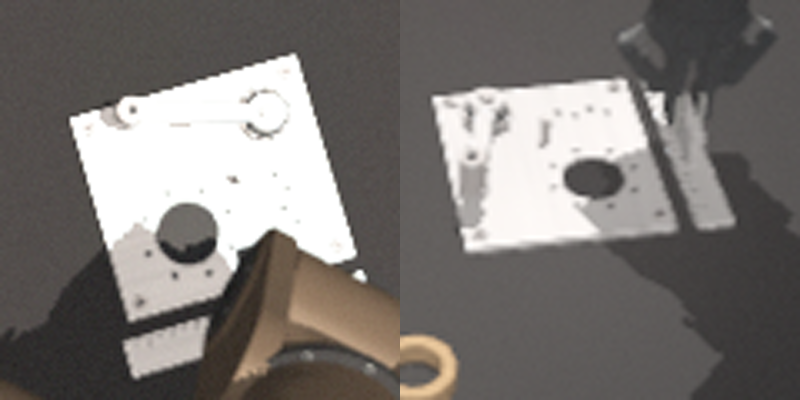

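The rule is parallel to the plate's front edge with a gap of about 14 mm. I'll lower it and slide it in gently.

step_arm:
  plan:
    - [[0,0.018,0,0,0.001,0],[0,0.036,0,0,0.001,0],[0,0.036,0.02,0,0.001,0],[0,0.036,0.04,0,0.001,0],[0,0.036,0.055,0,0.001,0],[0,0.036,0.06,0,0.001,0]]

```text
time: 7.8
ee_pos: [0.4865, -0.1603, 0.024]
ee_rot: [-0.565, 0.422, -0.423, 0.569]
contact_force: [0.1, -0.2, -2.9]
grip_width: 0.0106
```

step_arm:
  plan:
    - [[0,0,0.005,0,0,0],[0,0,0.01,0,0,0],[0,0,0.012,0,0,0],[0,0,0.012,0,0,0]]

```text
time: 8.3
ee_pos: [0.4871, -0.1599, 0.024]
ee_rot: [-0.566, 0.423, -0.422, 0.568]
contact_force: [-9.8, -7.7, 3.0]
grip_width: 0.0103
```

Run:
```python
from h import *
row([.4884,-.1602,.0235],16.6); o=get_obs(); print(o['moment'])
```

```text
t 8.3 tcp [ 0.4871 -0.1599  0.024 ] jaw 16.59 grip 0.0103 F [-9.8 -7.7  3. ] j6 -0.74
row [0.4884, -0.1602, 0.0235] 16.6 [0.0034, 0.0024, 0.0058, -0.0004, -0.0001, -0.0011]
[-1.40682837  1.89311656  0.09859207]
```

step_arm:
  plan:
    - [[0,0.004,0,0,0,0],[0,0.006,0,0,0,0],[0,0.006,0,0,0,0]]

```text
time: 8.68
ee_pos: [0.4869, -0.1598, 0.023]
ee_rot: [-0.566, 0.423, -0.422, 0.568]
contact_force: [-5.1, -0.2, 6.6]
grip_width: 0.0109
```

step_arm:
  plan:
    - [[0,0,0,0,0,0],[0,0,0,0,0,0],[0,0,0,0,0,0],[0,0,0,0,0,0]]
  hand: 0.3

```text
time: 9.18
ee_pos: [0.487, -0.1598, 0.0229]
ee_rot: [-0.566, 0.423, -0.422, 0.568]
contact_force: [0.8, 0.5, -0.8]
grip_width: 0.0295
```

step_arm:
  plan:
    - [[0,-0.1,0,0,0,0],[0,-0.3,0,0,0,0],[0,-0.55,0,0,0,0],[0,-0.55,0,0,0,0]]

```text
time: 9.68
ee_pos: [0.4882, -0.1608, 0.136]
ee_rot: [-0.565, 0.421, -0.424, 0.568]
contact_force: [0.4, -0.4, -0.8]
grip_width: 0.03
```

Run:
```python
from h import *
row([.66,.03,.18],60)
d=snap('side','side3')
cv2.imwrite('pics/c4.png',cv2.resize(d['frame'][150:250,280:400],(720,600),interpolation=2)[:,:,::-1])
```

```text
t 9.68 tcp [ 0.4882 -0.1608  0.136 ] jaw 16.61 grip 0.03 F [ 0.4 -0.4 -0.8] j6 -0.74
row [0.66, 0.03, 0.18] 60 [-0.6684, -0.2144, 1.097, -0.0016, -0.241, 0.0008]
```

View pics/c4.png

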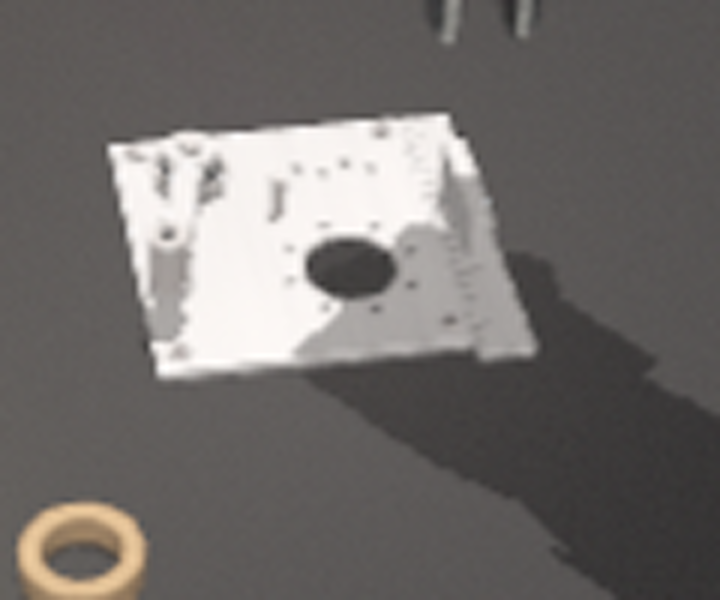

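The rule lies flush and released. Next I'll measure the roller from both views and plan the approach.

Run:
```python
from h import *
d=load('side3'); t=load('top2')
print('roller side',ray(d,280+167/6,150+232/6,.064),'top',ray(t,310+131*.3,150+110*.3,.064),'hub top',ray(t,310+267*.3,150+112*.3,.038))
row([.638,-.0615,.10],1.7)
```

```text
roller side [ 0.63906323 -0.06189381  0.064     ] top [ 0.63752671 -0.06231416  0.064     ] hub top [ 0.64001088 -0.17182428  0.038     ]
t 9.72 tcp [ 0.4874 -0.1604  0.1342] jaw 16.61 grip 0.03 F [-1.1 -0.4 -0.3] j6 -0.74
row [0.638, -0.0615, 0.1] 1.7 [-0.2585, 0.1742, 0.8623, -0.001, 0.0828, -0.0006]
```

step_arm:
  plan:
    - [[-0.1,0.0,0.3,0,0.03,0],[-0.18,0.0,0.6,0,0.06,0],[-0.258,0.05,0.862,0,0.083,0],[-0.258,0.17,0.862,0,0.083,0],[-0.258,0.17,0.862,0,0.083,0],[-0.258,0.17,0.862,0,0.083,0]]
  hand: -0.06

```text
time: 10.48
ee_pos: [0.6376, -0.062, 0.1006]
ee_rot: [-0.506, 0.493, -0.493, 0.508]
contact_force: [-0.3, -0.4, -0.2]
grip_width: 0.045
```

Run:
```python
from h import *
row([.638,-.0618,.040],1.7)
```

```text
t 10.47 tcp [ 0.6376 -0.062   0.1006] jaw 1.64 grip 0.045 F [-0.3 -0.4 -0.2] j6 -0.23
row [0.638, -0.0618, 0.04] 1.7 [-0.0001, 0.3032, 0.0013, -0.0007, -0.0003, -0.0008]
```

step_arm:
  plan:
    - [[0,0.15,0,0,0,0],[0,0.31,0,0,0,0],[0,0.31,0,0,0,0]]

```text
time: 10.85
ee_pos: [0.6367, -0.0622, 0.0377]
ee_rot: [-0.506, 0.494, -0.492, 0.508]
contact_force: [0.1, -1.2, 0.4]
grip_width: 0.0451
```

Run:
```python
from h import *
s=snap('top','top4');d=snap('side','side4')
a=cv2.resize(s['frame'][150:270,310:430],(400,400),interpolation=2); b=cv2.resize(d['frame'][150:250,290:390],(400,400),interpolation=2)
cv2.imwrite('pics/c5.png',np.hstack([a,b])[:,:,::-1])
yaw=.290; c=np.array([.5842,-.1316]); rot=lambda v,a:np.array([v[0]*np.cos(a)-v[1]*np.sin(a),v[0]*np.sin(a)+v[1]*np.cos(a)])
piv=c+rot([.045,-.055],yaw)
for q in(0,.16,.32,.48,.64,.8,.96,1.0):
    A=q-.26+yaw; p=piv+rot([0,.11],A)+rot([-.0115,0],A); row([*p.round(4),.039],round(np.degrees(A),1))
```

```text
t 10.95 tcp [ 0.6381 -0.0623  0.04  ] jaw 1.61 grip 0.0454 F [1.  0.  0.7] j6 -0.23
row [np.float64(0.6283), np.float64(-0.0618), 0.039] 1.7 [-0.0038, 0.0046, -0.0491, -0.001, -0.0005, -0.0007]
t 10.95 tcp [ 0.6381 -0.0623  0.04  ] jaw 1.61 grip 0.0454 F [1.  0.  0.7] j6 -0.23
row [np.float64(0.611), np.float64(-0.0656), 0.039] 10.9 [0.0128, 0.0043, -0.1361, -0.0011, -0.0516, -0.0006]
t 10.95 tcp [ 0.6381 -0.0623  0.04  ] jaw 1.61 grip 0.0454 F [1.  0.  0.7] j6 -0.23
row [np.float64(0.5945), np.float64(-0.072), 0.039] 20.1 [0.0424, 0.004, -0.2195, -0.0011, -0.1027, -0.0005]
t 10.95 tcp [ 0.6381 -0.0623  0.04  ] jaw 1.61 grip 0.0454 F [1.  0.  0.7] j6 -0.23
row [np.float64(0.5793), np.float64(-0.081), 0.039] 29.2 [0.0853, 0.0037, -0.2967, -0.0012, -0.1533, -0.0005]
t 10.95 tcp [ 0.6381 -0.0623  0.04  ] jaw 1.61 grip 0.0454 F [1.  0.  0.7] j6 -0.23
row [np.float64(0.5657), np.float64(-0.0924), 0.039] 38.4 [0.1403, 0.0033, -0.3663, -0.0012, -0.2044, -0.0004]
t 10.95 tcp [ 0.6381 -0.0623  0.04  ] jaw 1.61 grip 0.0454 F [1.  0.  0.7] j6 -0.23
row [np.float64(0.5541), np.float64(-0.1057), 0.039] 47.6 [0.2052, 0.003, -0.4261, -0.0012, -0.2555, -0.0003]
t 10.95 tcp [ 0.6381 -0.0623  0.04  ] jaw 1.61 grip 0.0454 F [1.  0.  0.7] j6 -0.23
row [np.float64(0.5448), np.float64(-0.1207), 0.039] 56.7 [0.2788, 0.0027, -0.4747, -0.0013, -0.306, -0.0002]
t 10.95 tcp [ 0.6381 -0.0623  0.04  ] jaw 1.61 grip 0.0454 F [1.  0.  0.7] j6 -0.23
row [np.float64(0.5428), np.float64(-0.1247), 0.039] 59.0 [0.2985, 0.0026, -0.4853, -0.0013, -0.3188, -0.0001]
```

View pics/c5.png

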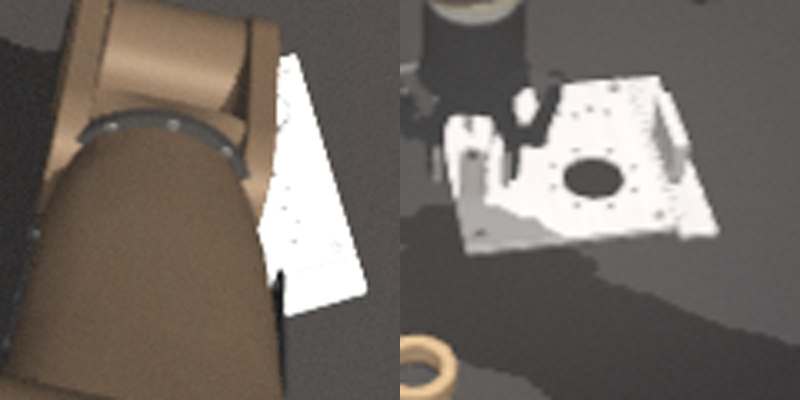

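The side crop shows the roller at about (470,155), between the fingers at 437 and 512. I'll sweep the arc.

step_arm:
  plan:
    - [[-0.003,0.004,-0.049,0,0,0],[0.003,0.004,-0.093,0,-0.025,0],[0.013,0.004,-0.136,0,-0.052,0],[0.026,0.004,-0.179,0,-0.077,0],[0.042,0.004,-0.22,0,-0.103,0],[0.063,0.004,-0.259,0,-0.128,0],[0.085,0.004,-0.297,0,-0.153,0],[0.112,0.004,-0.333,0,-0.179,0],[0.14,0.003,-0.366,0,-0.204,0],[0.172,0.003,-0.397,0,-0.23,0],[0.205,0.003,-0.426,0,-0.255,0],[0.205,0.003,-0.426,0,-0.255,0]]

```text
time: 12.45
ee_pos: [0.5541, -0.1056, 0.0404]
ee_rot: [-0.658, 0.255, -0.258, 0.66]
contact_force: [2.1, 6.0, 4.0]
grip_width: 0.0451
```

Run:
```python
from h import *
row([.5498,-.1125,.039],52); row([.5448,-.1207,.039],56.7); row([.5428,-.1247,.039],59)
```

```text
t 12.45 tcp [ 0.5541 -0.1056  0.0404] jaw 47.46 grip 0.0451 F [2.1 6.  4. ] j6 -1.14
row [0.5498, -0.1125, 0.039] 52 [0.0075, 0.0068, -0.0401, -0.0016, -0.0252, 0.0008]
t 12.45 tcp [ 0.5541 -0.1056  0.0404] jaw 47.46 grip 0.0451 F [2.1 6.  4. ] j6 -1.14
row [0.5448, -0.1207, 0.039] 56.7 [0.0168, 0.0066, -0.0872, -0.0015, -0.0514, 0.0008]
t 12.45 tcp [ 0.5541 -0.1056  0.0404] jaw 47.46 grip 0.0451 F [2.1 6.  4. ] j6 -1.14
row [0.5428, -0.1247, 0.039] 59 [0.023, 0.0065, -0.1087, -0.0015, -0.0641, 0.0009]
```

step_arm:
  plan:
    - [[0.008,0,-0.04,0,-0.025,0],[0.017,0,-0.087,0,-0.051,0],[0.017,0,-0.087,0,-0.051,0],[0.017,0,-0.087,0,-0.051,0]]

```text
time: 12.95
ee_pos: [0.545, -0.1202, 0.0411]
ee_rot: [-0.676, 0.202, -0.206, 0.678]
contact_force: [1.7, 5.2, 1.7]
grip_width: 0.0454
```

step_arm:
  plan:
    - [[0,0,-0.005,0,0,0],[0,0,-0.01,0,0,0],[0,0,-0.01,0,0,0]]

```text
time: 13.32
ee_pos: [0.544, -0.1212, 0.0416]
ee_rot: [-0.675, 0.203, -0.207, 0.678]
contact_force: [1.8, 5.5, -2.7]
grip_width: 0.0455
```

Run:
```python
from h import *
row([.5428,-.1247,.039],59)
s=snap('top','top5');d=snap('side','side5')
a=cv2.resize(s['frame'][150:270,310:430],(400,400),interpolation=2); b=cv2.resize(d['frame'][150:250,290:390],(400,400),interpolation=2)
cv2.imwrite('pics/c6.png',np.hstack([a,b])[:,:,::-1])
```

```text
t 13.32 tcp [ 0.544  -0.1212  0.0416] jaw 56.27 grip 0.0455 F [ 1.8  5.5 -2.7] j6 -1.33
row [0.5428, -0.1247, 0.039] 59 [0.0045, 0.0131, -0.018, -0.0018, -0.0152, 0.0014]
```

View pics/c6.png

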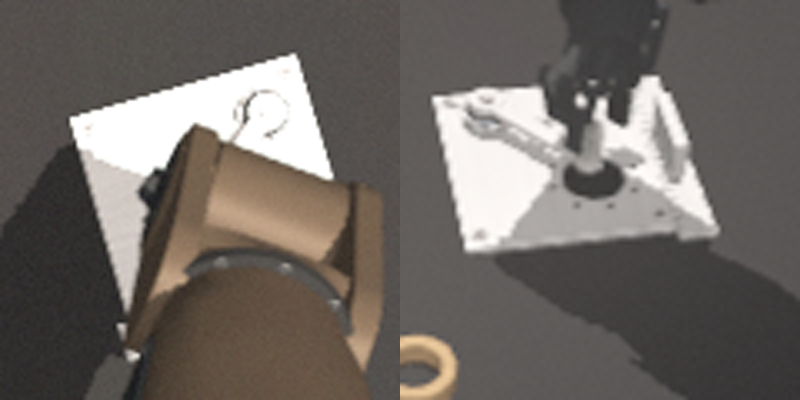

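The force is still about 5.7 N, which is spring level. I'll push on until the stop makes it jump.

step_arm:
  plan:
    - [[0,0.006,-0.005,0,-0.004,0],[0.001,0.006,-0.012,0,-0.008,0],[0.001,0.006,-0.012,0,-0.008,0]]

```text
time: 13.8
ee_pos: [0.5437, -0.1224, 0.0414]
ee_rot: [-0.677, 0.195, -0.201, 0.681]
contact_force: [5.4, 8.6, 2.1]
grip_width: 0.0454
```

step_arm:
  plan:
    - [[0,0,-0.006,0,0,0],[0,0,-0.012,0,0,0],[0,0,-0.012,0,0,0]]

```text
time: 14.18
ee_pos: [0.5433, -0.1229, 0.0417]
ee_rot: [-0.676, 0.195, -0.202, 0.681]
contact_force: [8.0, 15.7, -4.9]
grip_width: 0.0451
```

The force has jumped to about 17 N, so the arm is on its stop. Final check on the rule and the arm angle.

Run:
```python
from h import *
row([.5433,-.1229,.0417],57)
d=snap('side','side6')
cv2.imwrite('pics/c7.png',cv2.resize(d['frame'][155:235,290:390],(750,600),interpolation=2)[:,:,::-1])
# expected px: roller top centre at q=.96, gripped rule's corners at contact (plate frame)
yaw=.290; f=lambda x,y,z:[.5842+x*np.cos(yaw)-y*np.sin(yaw),-.1316+x*np.sin(yaw)+y*np.cos(yaw),z]
for n,P in dict(roller=f(-.0259,.0291,.064),rollerfoot=f(-.0259,.0291,.032),c1=f(-.115,.1,.006),c2=f(-.085,.1,.006),pl=f(-.085,.095,.008)).items():
    print(n,((proj(d,P)[0]-[290,155])*7.5).round())
```

```text
t 14.18 tcp [ 0.5433 -0.1229  0.0417] jaw 57.33 grip 0.0451 F [ 8.  15.7 -4.9] j6 -1.35
row [0.5433, -0.1229, 0.0417] 57 [-0.0001, 0.0002, -0.0002, -0.0028, 0.0018, 0.0024]
roller [355. 195.]
rollerfoot [351. 252.]
c1 [589. 386.]
c2 [520. 394.]
pl [517. 382.]
```

View pics/c7.png

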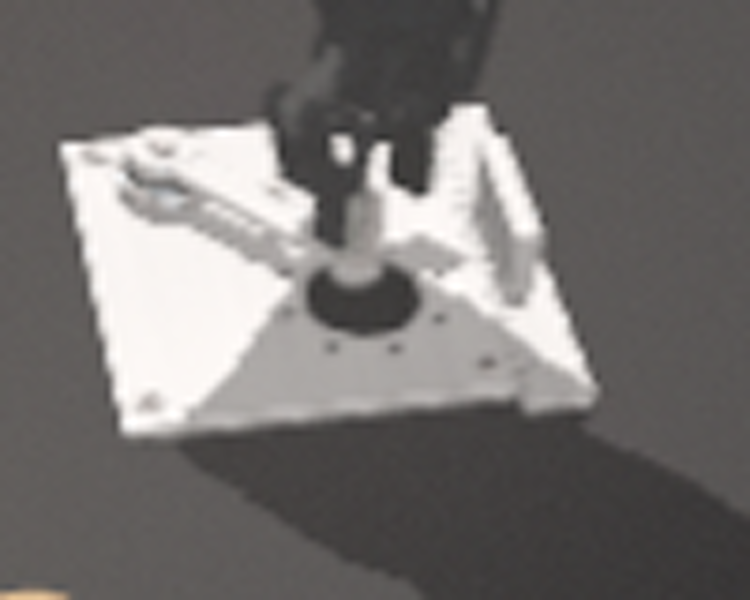

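The roller (crop about (360,200)) and the rule corner (about (595,395)) match the positions predicted for the stop and for flush. I'll hold for a bit longer with the push on, then hand in.

step_arm:
  plan:
    - [[0,0,-0.01,0,0,0],[0,0,-0.01,0,0,0],[0,0,-0.01,0,0,0],[0,0,-0.01,0,0,0],[0,0,-0.01,0,0,0],[0,0,-0.01,0,0,0],[0,0,-0.01,0,0,0]]

```text
time: 15.1
ee_pos: [0.5432, -0.1229, 0.0418]
ee_rot: [-0.676, 0.196, -0.204, 0.681]
contact_force: [11.5, 15.1, -9.0]
grip_width: 0.0451
```

Run:
```python
from h import *
o=get_obs(); print(o['time'],o['ee_pos'],o['contact_force']); f=o['contact_force']
if 4<np.hypot(f[0],f[1])<40: print(finish_job())
```

```text
15.1 [ 0.54322918 -0.12292223  0.04181346] [11.51104662 15.12654015 -8.99445393]
the job is handed in; nothing more can be done
None
```

I laid the rule flush along the plate's front edge and let go of it. I then swung the idler arm to its stop with the half-open fingers around the roller, and handed in at 15.1 s while still pushing.

- **Arm at its stop:** the push rose from about 6 N, which is spring level, to about 19 N with almost no further movement. In the last side view the roller was within about 1–2 px of where it should be at 0.96 rad.
- **Rule still flush:** in the same view its near corner was about 1–2 px from the flush position. No contact with the rule was seen after I released it.
- **Not checked:** I did not measure the rule's final offset and angle separately. They rest on the sliding contact I felt and on that side view. I also did not measure the bystanders again; none was touched in the views I took.
- **Unexplained reading:** at the end there was also a vertical force of about -9 N on the tool. I take it to be friction on the roller, since the tool had crept up 1–2 mm.

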